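# Slide the slide carrier out over the warmer's edge

## Robot

A 6-joint arm with a two-finger parallel gripper is mounted at the origin on the work surface; the furniture and walls round the work are solid. World frame = base frame: x ahead of the robot, y to its left, z up, the work surface at z = 0. Lengths are in m, angles in rad, forces in N, time in s.
With the tool pointing down it reaches from about 0.4 to 0.825 m from the base axis. Payload 7 kg.
Tool frame: the origin (TCP) lies at the very end of the fingers, on their centre line; the grasp point (between the pads) lies 19 mm behind it; z points along the fingers, y is the line along which they close (so a half turn about z gives the same grasp; the last joint's range is limited). The gripper opens to 88 mm and grips with 3 to 60 N. Pads are 19 mm wide; open, the fingers measure 130 mm over their backs; the gripper's body (78 mm by 193 mm) begins 47 mm behind the grasp point.
Start: joints at [1.579, 0.359, 0.012, 0, -1.224, -0.288], TCP at [0.186, 0.649, 0.227] pointing down, gripper open.
Joint ranges: [-3.07, 3.07], [-1.43, 2.12], [-1.02, 1.25], [-3.03, 1.67], [-3.05, -0], [-3.03, 3.03]. Speed limits (rad/s): [2.39, 2.39, 3.01, 3.14, 3.14, 3.14].

## Interface

Orientations are given as [roll, pitch, yaw] about the fixed x, y, z axes, in that order (R = Rz(yaw) Ry(pitch) Rx(roll)).
In Python, from station import arm gives the robot as it stands. The module is installed in compiled form; this text tells all that it offers.
- The arm moves only by the shell command python3 -m crank 'ROWS' [FORCE]. ROWS is JSON, a list of rows, each an object of numbers: "dx", "dy", "dz": the shift along the world's x, y, z in m; "twist": the turn about the world's z in degrees; "grip": the opening, from -1 (shut) to 1 (fully open). A call has exactly 5 rows; each row is the pose to reach, as a shift and turn from the pose commanded when the call began; what a row does not reach only later rows make up. A row lasts 1/12 s, in which the tool goes at most 41.7 mm and 7.16 degrees, less where a joint would pass 70% of its speed; a pose out of reach is approached as far as the arm can. A call with a gripper value outside its range is refused whole. The fingers move at their own pace and stop on an object; FORCE is the grip in N (left out, the last holds). Time passes only in rows, so rows that repeat a pose let the fingers close, or fill a call up. It gives the time, the measured TCP pose, the force, the opening and the grip force at its end, in the units of the state.
- arm.get_state(): the state, without advancing time (a new reading comes with each control period).
- arm.grab_frame(name): name is "scene" or "top"; returns the picture (420x560x3 uint8, red, green, blue); there is no depth.
- arm.get_calibration(name): a dict with "fx", "fy", "cx", "cy" (pixels), "k1" (the pictures are not rectified: a ray, as slopes to the right and down, at radius r is drawn at 1 + k1 r^2 times it, then the intrinsics apply), "cam_to_world" (4x4, takes a point from camera to world coordinates). Camera axes: x right, y down, z forward; pixel columns grow to the right and rows downward; lengths in m; the calibration is good to about 2 mm. A picture is of the moment at which its call begins. get_calibration takes no time and is no camera call.
- arm.job_done(): hands the job in; it is judged then, once.
The state is a dict: "t": time; "q": joint angles; "qd": joint speeds; "joint_efforts": joint torques, N m; "eef_pos": TCP position; "ee_rot": TCP orientation; "force": force on the tool from outside, world axes, zero at the start; "moment": the same for the moment, N m; "width": finger opening in m; "gripper_force": force on a finger pad.
Only numpy, scipy, OpenCV 4.12 (cv2) and the standard library are available. Lean on these libraries where they do the work, as an engineer would, in place of code of your own. Each camera call takes 0.05 s, during which the arm holds its last target. There are 200 camera calls.

## Task

Someone is coming to collect the slide carrier with the orange band. Without gripping or lifting it, push it with the fingertips across the top of the slide warmer, band first, toward the warmer's front edge until the whole orange band sticks out past that edge and the black line behind the band lies right above the edge, square to it. Leave the blue-banded carrier, the dish and the bottle where they are.

Things in the scene. Friction and masses are not known exactly. Their poses are not given: they have to be found in the camera images.
- warmer: Slide warmer: a low fixed box, white with a flat, smooth dark-metal top, 250 (x) x 320 (y) mm, 50 mm high; origin at the centre of its underside, on the table. Its front is the -x side, facing roughly toward the robot (small control panel on that side). It stays put, but stands elsewhere and turned differently each time.
- edge (a point): Middle of the warmer's front top edge: 125 mm from the warmer's centre toward its -x, at the height of the top (50 mm). Axes as the warmer's: the edge runs along y, -x points off the warmer.
- orange_carrier: Loose flat white plate, 115 (x) x 90 (y) x 8 mm, about 0.15 kg, lying on the warmer; green glass slides on top. An orange band covers its front (-x) 30 mm, with a black line across at the band's inner border. Origin: centre of its underside. Starts with the band 25 to 80 mm back from the front edge, turned up to 0.2 rad from square. Ordinary friction: stops at once when not pushed.
- orange_line (a point): Middle of the black line on top of the orange-banded carrier: 30 mm behind the band's front end, 85 mm ahead of the plate's rear (+x) end, 8 mm above its underside. Axes as the carrier's.
- blue_carrier: The same kind of plate (115 x 90 x 8 mm) with a blue band, beside the orange one on the warmer; either may be the left one. At least 20 mm lies between the two plates. To be left alone.
- dish: Covered round dish, 60 mm diameter, 16 mm high, on the table before the warmer's front edge; origin at the centre of its underside. To be left alone.
- red_bottle: White bottle with a red cap, 36 mm diameter, 64 mm high, on the table to the left (+y side) of the warmer; origin at the centre of its underside. To be left alone.
Things that resemble listed ones, but are neither listed nor needed, are in the scene too. What is shaped like the orange_carrier but red is not meant.

How it is judged:
By the outcome, as a careful person would: the job done as asked, in the order asked, and still so for the second after the job is handed in, with the robot touching nothing.
It also fails if it takes over 40 s, if anything falls off the work surface, if the arm or the gripper's body presses on something with over 40 N, if the wrist force passes 120 N, or if a joint passes its speed limit or range.

## Working session

There is one attempt and no reset: what is moved stays moved. The work goes in short steps, Python scripts to look and compute and a shell command to move; the robot and the scene stay as the last step left them, time stands still between calls to the robot, and variables do not carry over. Pictures are saved under pics/ and viewed, at most 10 in all, crops included, and the job is handed in when it is done.

```bash
mkdir -p pics
cat > h.py <<'E'
import numpy as np, cv2
from station import arm
def w(name,pts,z):
    c=arm.get_calibration(name); T=np.array(c["cam_to_world"]); out=[]
    for u,v in pts:
        d=np.array([(u-c["cx"])/c["fx"],(v-c["cy"])/c["fy"]]); s=d.copy()
        for _ in range(30): s=d/(1+c["k1"]*(s@s))
        r=T[:3,:3]@np.array([s[0],s[1],1]); o=T[:3,3]; out.append(o+r*(z-o[2])/r[2])
    return np.array(out)
def px(name,P):
    c=arm.get_calibration(name); T=np.array(c["cam_to_world"]); out=[]
    for p in P:
        q=T[:3,:3].T@(np.array(p)-T[:3,3]); s=q[:2]/q[2]; s=s*(1+c["k1"]*(s@s))
        out.append([s[0]*c["fx"]+c["cx"],s[1]*c["fy"]+c["cy"]])
    return np.array(out)
def shot(name,f,crop=None,k=1):
    im=arm.grab_frame(name)
    np.save("pics/"+f+".npy",im)
    if crop: x0,y0,x1,y1=crop; im=im[y0:y1,x0:x1]
    im=cv2.resize(im,None,fx=k,fy=k,interpolation=cv2.INTER_CUBIC)
    cv2.imwrite("pics/"+f+".png",im[:,:,::-1])
E
python3 - <<'E'
from h import *
shot("top","top0"); shot("scene","scene0")
for n in("top","scene"): c=arm.get_calibration(n); print(c)
print(arm.get_state())
E
```

```text
{'fx': 458.02599738479825, 'fy': 458.02599738479825, 'cx': 278.78827781571994, 'cy': 209.55105403301508, 'k1': -0.07669297340077769, 'cam_to_world': array([[-0.0256796 , -0.98974129,  0.14054447,  0.27247378],
       [-0.99947642,  0.02818785,  0.01588486,  0.2762876 ],
       [-0.01968354, -0.14006296, -0.98994693,  0.9008279 ],
       [ 0.        ,  0.        ,  0.        ,  1.        ]])}
{'fx': 461.3839073738209, 'fy': 461.3839073738209, 'cx': 290.3078752252739, 'cy': 212.88369271497567, 'k1': -0.1041715302057384, 'cam_to_world': array([[-0.01559295,  0.7786422 , -0.62727441,  0.96536241],
       [ 0.99983996,  0.00663942, -0.0166127 ,  0.29177787],
       [-0.00877061, -0.62743306, -0.77862111,  0.7935747 ],
       [ 0.        ,  0.        ,  0.        ,  1.        ]])}
{'t': 0.1, 'q': array([ 1.57908955e+00,  3.59326280e-01,  1.11518925e-02, -2.50935346e-04,
       -1.22412422e+00, -2.88084370e-01]), 'qd': array([ 3.30973623e-04, -2.62279052e-05,  1.11249850e-03,  1.74669011e-03,
       -6.25254569e-04,  6.41414119e-04]), 'joint_efforts': array([-1.32663590e-03, -5.84159410e+01,  2.93752974e+01,  7.01541871e+00,
        1.01934996e-02, -5.01192790e-05]), 'eef_pos': array([0.18634063, 0.64831478, 0.22572026]), 'ee_rot': array([ 3.14008525e+00, -2.00667367e-04, -2.79876434e-01]), 'force': array([ 0.05519407,  0.52997045, -0.35338462]), 'moment': array([ 0.00753656,  0.04451882, -0.0138863 ]), 'gripper_force': 0.0, 'width': 0.08795558916455018}
```

View pics/top0.png

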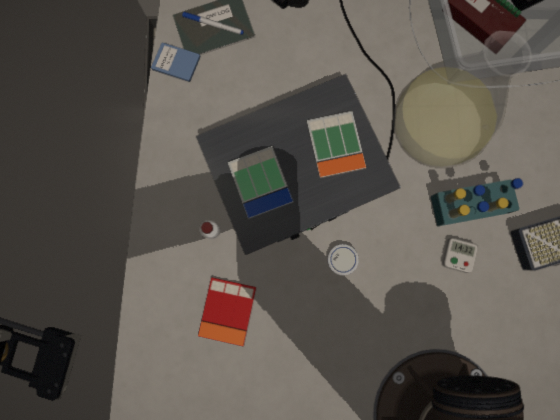

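View pics/scene0.png

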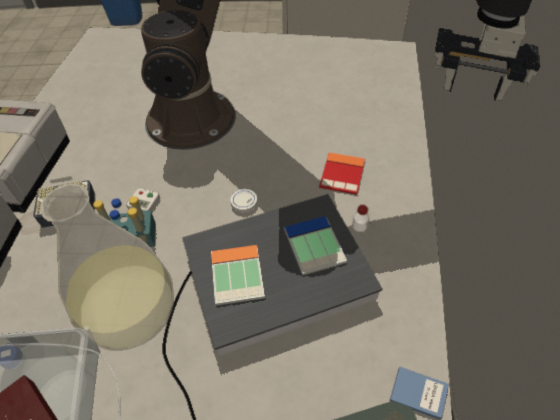

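The top view shows three candidates. The orange-banded plate on the warmer is at (338,145), the blue-banded one at (261,181), and a red look-alike lies on the table at (228,312). I choose (338,145). There is also a flask at (445,115), close to the warmer's right side. Next I'll check the choice in a close crop.

Run:
```python
import numpy as np,cv2
im=np.load("pics/top0.npy")
a=cv2.resize(im[65:260,190:410],None,fx=3,fy=3,interpolation=cv2.INTER_CUBIC)
a=np.clip(a*1.6,0,255).astype(np.uint8)
cv2.imwrite("pics/c0.png",a[:,:,::-1])
```

```text
(no output)
```

View pics/c0.png

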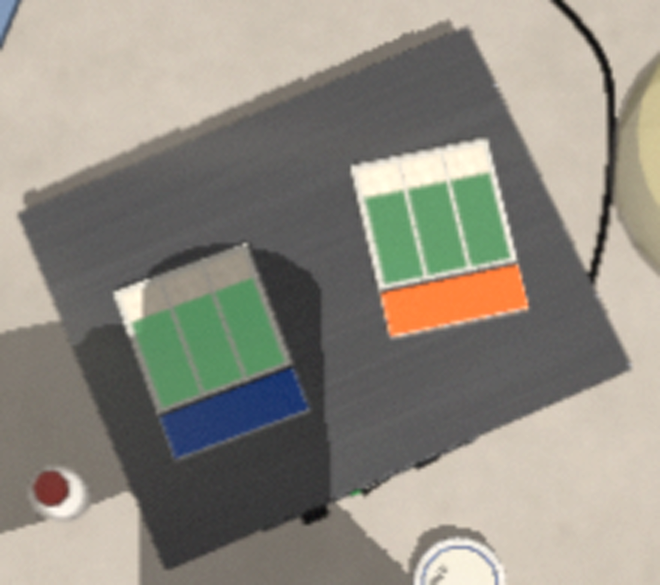

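The crop confirms the orange-banded white plate with green slides: corners (352,166), (489,140), (528,308), (391,337). The warmer's corners are (22,213), (468,28), (629,367), (167,569).

```bash
cat >> h.py <<'E'
def cc(pts,x0,y0,k): return [((u+.5)/k-.5+x0,(v+.5)/k-.5+y0) for u,v in pts]
E
python3 - <<'E'
from h import *
np.set_printoptions(precision=4,suppress=True)
W=w("top",cc([(167,569),(629,367),(468,28),(22,213)],190,65,3),.05)[:,:2]
C=w("top",cc([(391,337),(528,308),(489,140),(352,166)],190,65,3),.058)[:,:2]
B=w("top",cc([(177,459),(309,409),(248,244),(114,290)],190,65,3),.058)[:,:2]
L=w("top",cc([(382,291),(518,264)],190,65,3),.058)[:,:2]
D=w("top",[(343,259)],.016); F=w("top",[(445,115)],.0)
sides=lambda P:np.linalg.norm(P-np.roll(P,-1,0),axis=1)
for n,P in(("W",W),("C",C),("B",B)): print(n,P.tolist(),sides(P),P.mean(0))
wc=W.mean(0)
# axes: y from right to left front/back
y=(W[0]-W[1])+(W[3]-W[2]); x=(W[2]-W[1])+(W[3]-W[0])
tw=np.arctan2(x[1],x[0])/2+np.arctan2(-y[0],y[1])/2
y=(C[0]-C[1])+(C[3]-C[2]); x=(C[2]-C[1])+(C[3]-C[0])
tc=np.arctan2(x[1],x[0]);tc2=np.arctan2(-y[0],y[1])
print("yaw w",tw,"c",tc,tc2)
R=np.array([[np.cos(tw),-np.sin(tw)],[np.sin(tw),np.cos(tw)]])
for n,P in(("C",C),("B",B),("L",L),("D",D[:,:2]),("F",F[:,:2])): print(n,"in warmer",((P-wc)@R).tolist())
print("edge err",[((p-wc)@R)[0] for p in W])
E
```

```text
W [[0.3111364778531677, 0.35416222887001053], [0.4298165668084213, 0.061021789432595314], [0.6591172716972467, 0.15129249982479726], [0.5422086268899313, 0.4445550071891553]] [0.3163 0.2464 0.3157 0.2481] [0.4856 0.2528]
C [[0.4515907394270828, 0.2109212080526744], [0.4677240002421393, 0.12421476554418368], [0.5786498250527907, 0.14297386453048003], [0.563795021937775, 0.2313283107891877]] [0.0882 0.1125 0.0896 0.114 ] [0.5154 0.1774]
B [[0.37850660956585586, 0.3461345470562789], [0.4074775854386372, 0.26355130690917505], [0.5143566694037796, 0.29893889113532], [0.48712585907643946, 0.3842806994716478]] [0.0875 0.1126 0.0896 0.1151] [0.4469 0.3232]
yaw w 0.37798920573408223 c 0.17376062763189204 0.17519824030133524
C in warmer [[-0.04702029485277596, -0.026343334985133533], [-0.06402512133251755, -0.11288306663134748], [0.0459933843632168, -0.1363856368988452], [0.06479462011247461, -0.04878605423106319]]
B in warmer [[-0.06504451099765918, 0.12629697657914127], [-0.068596177075414, 0.03885159554453415], [0.043798034708839376, 0.03229714179255368], [0.04998508173464867, 0.12166414761852112]]
L in warmer [[-0.017782101201692383, -0.03312413619539075], [-0.03570668055394304, -0.1190246328763203]]
D in warmer [[-0.20440795505855855, -0.008306061059216005]]
F in warmer [[-0.019656358240691098, -0.32515245756372757]]
edge err [np.float64(-0.12469625597885389), np.float64(-0.12257813348983274), np.float64(0.12385053353527178), np.float64(0.12342385593341475)]
```

```bash
python3 -m crank '[{"dx":0.028,"dy":-0.029,"twist":5,"grip":-0.1},{"dx":0.056,"dy":-0.059,"twist":10,"grip":-0.1},{"dx":0.084,"dy":-0.088,"twist":15,"grip":-0.1},{"dx":0.112,"dy":-0.118,"twist":20,"grip":-0.1},{"dx":0.138,"dy":-0.147,"twist":25,"grip":-0.1}]' 20
python3 -m crank '[{"dx":0.028,"dy":-0.029,"twist":3,"grip":-0.1},{"dx":0.056,"dy":-0.059,"twist":6,"grip":-0.1},{"dx":0.084,"dy":-0.088,"twist":9,"grip":-0.1},{"dx":0.112,"dy":-0.118,"twist":12,"grip":-0.1},{"dx":0.138,"dy":-0.147,"twist":12.7,"grip":-0.1}]'
python3 -m crank '[{"dx":0.028,"dy":-0.029,"grip":-0.1},{"dx":0.056,"dy":-0.059,"grip":-0.1},{"dx":0.084,"dy":-0.088,"grip":-0.1},{"dx":0.112,"dy":-0.118,"grip":-0.1},{"dx":0.138,"dy":-0.147,"grip":-0.1}]'
python3 -m crank '[{"grip":-0.1},{"grip":-0.1},{"grip":-0.1},{"grip":-0.1},{"grip":-0.1}]'
```

```text
invalid input at $[0]: expected keys dx, dy, dz, twist, grip
invalid input at $[0]: expected keys dx, dy, dz, twist, grip
invalid input at $[0]: expected keys dx, dy, dz, twist, grip
invalid input at $[0]: expected keys dx, dy, dz, twist, grip
```

All five keys are required in every row.

```bash
python3 -m crank '[{"dx":0.028,"dy":-0.029,"dz":0,"twist":5,"grip":-0.1},{"dx":0.056,"dy":-0.059,"dz":0,"twist":10,"grip":-0.1},{"dx":0.084,"dy":-0.088,"dz":0,"twist":15,"grip":-0.1},{"dx":0.112,"dy":-0.118,"dz":0,"twist":20,"grip":-0.1},{"dx":0.138,"dy":-0.147,"dz":0,"twist":25,"grip":-0.1}]' 20
```

```text
t: 0.52
eef_pos: [0.3253, 0.4999, 0.2262]
ee_rot: [3.141, 0.0, 0.161]
force: [1.2, -0.2, 0.4]
width: 0.0599
gripper_force: 0.0
```

```bash
python3 -m crank '[{"dx":0.028,"dy":-0.029,"dz":0,"twist":3,"grip":-0.1},{"dx":0.056,"dy":-0.059,"dz":0,"twist":6,"grip":-0.1},{"dx":0.084,"dy":-0.088,"dz":0,"twist":9,"grip":-0.1},{"dx":0.112,"dy":-0.118,"dz":0,"twist":12,"grip":-0.1},{"dx":0.138,"dy":-0.147,"dz":0,"twist":12.5,"grip":-0.1}]' &&
python3 -m crank '[{"dx":0.028,"dy":-0.029,"dz":0,"twist":0,"grip":-0.1},{"dx":0.056,"dy":-0.059,"dz":0,"twist":0,"grip":-0.1},{"dx":0.084,"dy":-0.088,"dz":0,"twist":0,"grip":-0.1},{"dx":0.112,"dy":-0.118,"dz":0,"twist":0,"grip":-0.1},{"dx":0.138,"dy":-0.147,"dz":0,"twist":0,"grip":-0.1}]' &&
python3 -m crank '[{"dx":0,"dy":0,"dz":-0.03,"twist":0,"grip":-0.1},{"dx":0,"dy":0,"dz":-0.06,"twist":0,"grip":-0.1},{"dx":0,"dy":0,"dz":-0.09,"twist":0,"grip":-0.1},{"dx":0,"dy":0,"dz":-0.12,"twist":0,"grip":-0.1},{"dx":0,"dy":0,"dz":-0.14,"twist":0,"grip":-0.1}]'
python3 - <<'E'
from h import *
shot("scene","s1",(170,170,400,360),3); print(arm.get_state()["eef_pos"])
E
```

```text
t: 0.93
eef_pos: [0.4634, 0.3529, 0.2264]
ee_rot: [3.142, 0.0, 0.378]
force: [0.9, 0.0, -0.5]
width: 0.0396
gripper_force: 0.0
t: 1.35
eef_pos: [0.6015, 0.2058, 0.2263]
ee_rot: [3.142, 0.001, 0.375]
force: [1.1, 0.3, 0.1]
width: 0.0397
gripper_force: 0.0
t: 1.77
eef_pos: [0.5989, 0.2066, 0.0831]
ee_rot: [3.141, 0.004, 0.374]
force: [-0.6, -0.9, 0.1]
width: 0.0394
gripper_force: 0.0
[0.59710325 0.20575451 0.07959817]
```

View pics/s1.png

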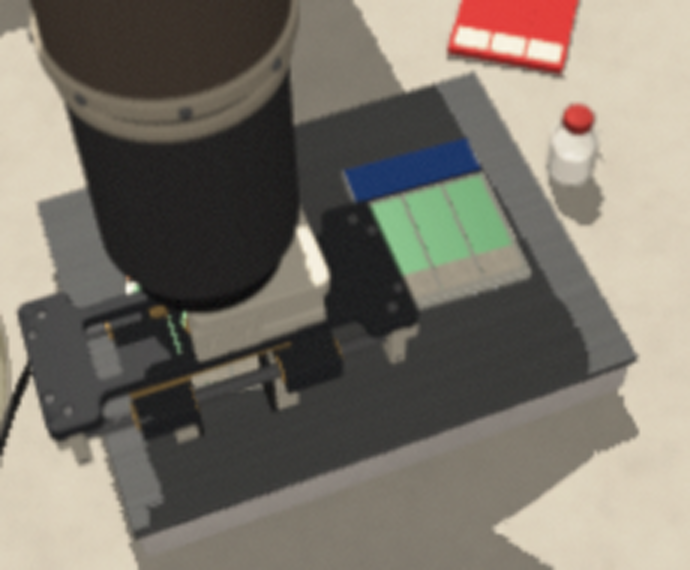

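The view shows the fingers behind the plate, with tips near (190,430) and (285,395). Outer prongs hang at (80,450) and (395,345), and the blue plate is clear of them. I'll let the arm settle and check z.

```bash
python3 -m crank '[{"dx":0,"dy":0,"dz":0,"twist":0,"grip":-0.1},{"dx":0,"dy":0,"dz":0,"twist":0,"grip":-0.1},{"dx":0,"dy":0,"dz":0,"twist":0,"grip":-0.1},{"dx":0,"dy":0,"dz":0,"twist":0,"grip":-0.1},{"dx":0,"dy":0,"dz":0,"twist":0,"grip":-0.1}]'
python3 - <<'E'
from h import *
im=np.load("pics/scene0.npy"); a=cv2.resize(im[20:110,420:560],None,fx=5,fy=5,interpolation=cv2.INTER_CUBIC)
cv2.imwrite("pics/g.png",np.clip(a*1.8,0,255).astype(np.uint8)[:,:,::-1])
t=arm.get_state()["eef_pos"]; y=np.array([-.369,.929,0])
for d in (-.03,.03,-.09,.09):
  for z in(0,.03,.06): print(d,z,((px("scene",[t+y*d+[0,0,z]])[0]-[170,170])*3).round())
E
```

```text
t: 2.23
eef_pos: [0.6011, 0.2083, 0.0882]
ee_rot: [-3.141, -0.003, 0.375]
force: [0.2, 0.2, -0.1]
width: 0.0393
gripper_force: 0.0
-0.03 0 [184. 426.]
-0.03 0.03 [177. 400.]
-0.03 0.06 [171. 374.]
0.03 0 [284. 392.]
0.03 0.03 [282. 366.]
0.03 0.06 [278. 338.]
-0.09 0 [ 80. 460.]
-0.09 0.03 [ 71. 436.]
-0.09 0.06 [ 60. 410.]
0.09 0 [382. 359.]
0.09 0.03 [383. 332.]
0.09 0.06 [383. 304.]
```

View pics/g.png

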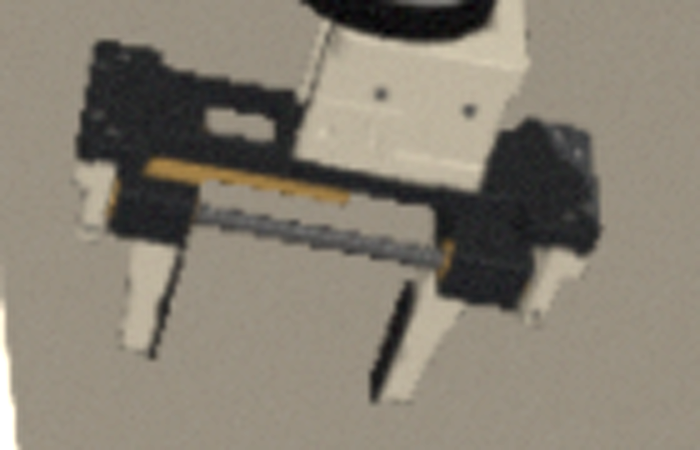

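The close-up shows the outer prongs are short stubs well above the fingertips. I'll descend gently.

```bash
python3 -m crank '[{"dx":0,"dy":0,"dz":-0.006,"twist":0,"grip":-0.1},{"dx":0,"dy":0,"dz":-0.012,"twist":0,"grip":-0.1},{"dx":0,"dy":0,"dz":-0.018,"twist":0,"grip":-0.1},{"dx":0,"dy":0,"dz":-0.022,"twist":0,"grip":-0.1},{"dx":0,"dy":0,"dz":-0.024,"twist":0,"grip":-0.1}]'
python3 -m crank '[{"dx":0,"dy":0,"dz":-0.002,"twist":0,"grip":-0.1},{"dx":0,"dy":0,"dz":-0.004,"twist":0,"grip":-0.1},{"dx":0,"dy":0,"dz":-0.006,"twist":0,"grip":-0.1},{"dx":0,"dy":0,"dz":-0.007,"twist":0,"grip":-0.1},{"dx":0,"dy":0,"dz":-0.008,"twist":0,"grip":-0.1}]'
python3 -m crank '[{"dx":0,"dy":0,"dz":0,"twist":0,"grip":-0.1},{"dx":0,"dy":0,"dz":0,"twist":0,"grip":-0.1},{"dx":0,"dy":0,"dz":-0.001,"twist":0,"grip":-0.1},{"dx":0,"dy":0,"dz":-0.001,"twist":0,"grip":-0.1},{"dx":0,"dy":0,"dz":-0.001,"twist":0,"grip":-0.1}]'
```

```text
t: 2.65
eef_pos: [0.5999, 0.2074, 0.0613]
ee_rot: [3.141, 0.002, 0.375]
force: [0.5, 0.5, 0.2]
width: 0.0396
gripper_force: 0.0
t: 3.07
eef_pos: [0.6005, 0.2077, 0.0545]
ee_rot: [-3.142, -0.0, 0.375]
force: [-1.0, 0.1, -0.3]
width: 0.0396
gripper_force: 0.0
t: 3.48
eef_pos: [0.6004, 0.2077, 0.0536]
ee_rot: [-3.142, -0.0, 0.375]
force: [-0.2, 0.2, -0.4]
width: 0.0393
gripper_force: 0.0
```

```bash
python3 -m crank '[{"dx":-0.0056,"dy":-0.0022,"dz":0,"twist":0,"grip":-0.1},{"dx":-0.0112,"dy":-0.0044,"dz":0,"twist":0,"grip":-0.1},{"dx":-0.0167,"dy":-0.0066,"dz":0,"twist":0,"grip":-0.1},{"dx":-0.0223,"dy":-0.0089,"dz":0,"twist":0,"grip":-0.1},{"dx":-0.0279,"dy":-0.0111,"dz":0,"twist":0,"grip":-0.1}]'
python3 -m crank '[{"dx":-0.0056,"dy":-0.0022,"dz":0,"twist":0,"grip":-0.1},{"dx":-0.0112,"dy":-0.0044,"dz":0,"twist":0,"grip":-0.1},{"dx":-0.0167,"dy":-0.0066,"dz":0,"twist":0,"grip":-0.1},{"dx":-0.0223,"dy":-0.0089,"dz":0,"twist":0,"grip":-0.1},{"dx":-0.0279,"dy":-0.0111,"dz":0,"twist":0,"grip":-0.1}]'
python3 -m crank '[{"dx":-0.0056,"dy":-0.0022,"dz":0,"twist":0,"grip":-0.1},{"dx":-0.0112,"dy":-0.0044,"dz":0,"twist":0,"grip":-0.1},{"dx":-0.0167,"dy":-0.0066,"dz":0,"twist":0,"grip":-0.1},{"dx":-0.0214,"dy":-0.0085,"dz":0,"twist":0,"grip":-0.1},{"dx":-0.0242,"dy":-0.0096,"dz":0,"twist":0,"grip":-0.1}]'
python3 - <<'E'
from h import *
shot("scene","s2"); shot("top","t2",(190,65,410,260),3); print(arm.get_state()["eef_pos"])
E
```

```text
t: 3.9
eef_pos: [0.572, 0.1965, 0.0538]
ee_rot: [-3.141, -0.001, 0.375]
force: [1.1, 1.1, 0.2]
width: 0.0398
gripper_force: 0.4
t: 4.32
eef_pos: [0.5442, 0.1854, 0.0537]
ee_rot: [3.142, -0.0, 0.375]
force: [0.6, 0.6, -0.7]
width: 0.0392
gripper_force: 0.6
t: 4.73
eef_pos: [0.5198, 0.1757, 0.0537]
ee_rot: [-3.142, -0.0, 0.375]
force: [0.2, 0.1, 0.1]
width: 0.0396
gripper_force: 0.7
[0.51970025 0.17557819 0.05355076]
```

View pics/t2.png

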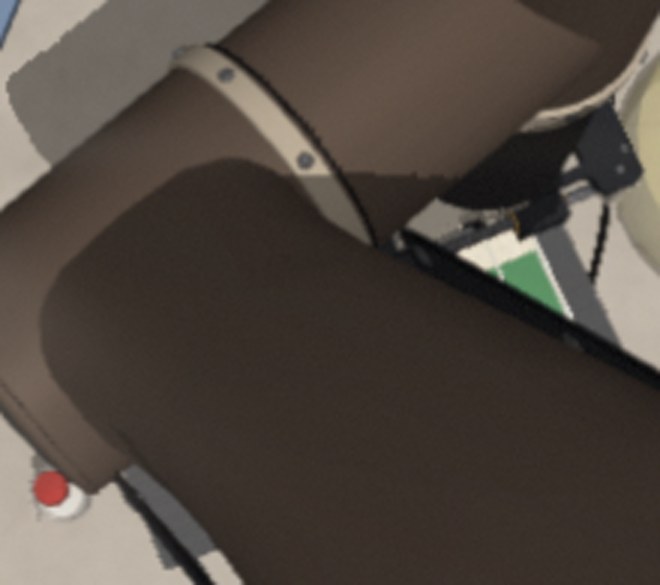

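The arm hides the plate in the top view; only its rear right corner shows, near (540,270). By the tool pose about 34 mm remain, so I'll push 28 mm more, then back off and look.

```bash
python3 -m crank '[{"dx":-0.0055,"dy":-0.0022,"dz":0,"twist":0,"grip":-0.1},{"dx":-0.0111,"dy":-0.0044,"dz":0,"twist":0,"grip":-0.1},{"dx":-0.0167,"dy":-0.0066,"dz":0,"twist":0,"grip":-0.1},{"dx":-0.0223,"dy":-0.0089,"dz":0,"twist":0,"grip":-0.1},{"dx":-0.026,"dy":-0.0103,"dz":0,"twist":0,"grip":-0.1}]'
python3 -m crank '[{"dx":0,"dy":0,"dz":0,"twist":0,"grip":-0.1},{"dx":0,"dy":0,"dz":0,"twist":0,"grip":-0.1},{"dx":0,"dy":0,"dz":0,"twist":0,"grip":-0.1},{"dx":0.0037,"dy":0.0015,"dz":0,"twist":0,"grip":-0.1},{"dx":0.0093,"dy":0.0037,"dz":0,"twist":0,"grip":-0.1}]'
python3 -m crank '[{"dx":0.0093,"dy":0.0037,"dz":0,"twist":0,"grip":-0.1},{"dx":0.0186,"dy":0.0074,"dz":0.01,"twist":0,"grip":-0.1},{"dx":0.0186,"dy":0.0074,"dz":0.04,"twist":0,"grip":-0.1},{"dx":0.0186,"dy":0.0074,"dz":0.08,"twist":0,"grip":-0.1},{"dx":0.0186,"dy":0.0074,"dz":0.12,"twist":0,"grip":-0.1}]'
python3 -m crank '[{"dx":0.005,"dy":0.035,"dz":0.02,"twist":0,"grip":-0.1},{"dx":0.01,"dy":0.07,"dz":0.03,"twist":0,"grip":-0.1},{"dx":0.01,"dy":0.11,"dz":0.03,"twist":0,"grip":-0.1},{"dx":0.01,"dy":0.15,"dz":0.03,"twist":0,"grip":-0.1},{"dx":0.01,"dy":0.19,"dz":0.03,"twist":0,"grip":-0.1}]'
python3 -m crank '[{"dx":-0.02,"dy":0.03,"dz":0,"twist":0,"grip":-0.1},{"dx":-0.04,"dy":0.06,"dz":0,"twist":0,"grip":-0.1},{"dx":-0.06,"dy":0.09,"dz":0,"twist":0,"grip":-0.1},{"dx":-0.08,"dy":0.12,"dz":0,"twist":0,"grip":-0.1},{"dx":-0.1,"dy":0.15,"dz":0,"twist":0,"grip":-0.1}]'
python3 - <<'E'
from h import *
shot("scene","s3"); shot("top","t3",(190,65,410,260),3); print(arm.get_state()["eef_pos"])
E
```

```text
t: 5.25
eef_pos: [0.4935, 0.1652, 0.0536]
ee_rot: [-3.142, 0.0, 0.375]
force: [1.2, 0.4, 0.8]
width: 0.0397
gripper_force: 0.6
t: 5.67
eef_pos: [0.5038, 0.1693, 0.0535]
ee_rot: [3.142, 0.0, 0.375]
force: [-0.4, 0.2, -0.9]
width: 0.0395
gripper_force: 0.0
t: 6.08
eef_pos: [0.5227, 0.1765, 0.1741]
ee_rot: [3.141, 0.003, 0.375]
force: [0.8, 0.6, 0.1]
width: 0.0393
gripper_force: 0.0
t: 6.5
eef_pos: [0.533, 0.3689, 0.204]
ee_rot: [-3.141, -0.001, 0.374]
force: [0.5, 0.6, -0.7]
width: 0.0393
gripper_force: 0.0
t: 6.92
eef_pos: [0.4318, 0.5187, 0.2033]
ee_rot: [3.141, 0.0, 0.375]
force: [0.4, -0.2, 0.4]
width: 0.0395
gripper_force: 0.0
[0.43016171 0.52126635 0.20271656]
```

View pics/t3.png

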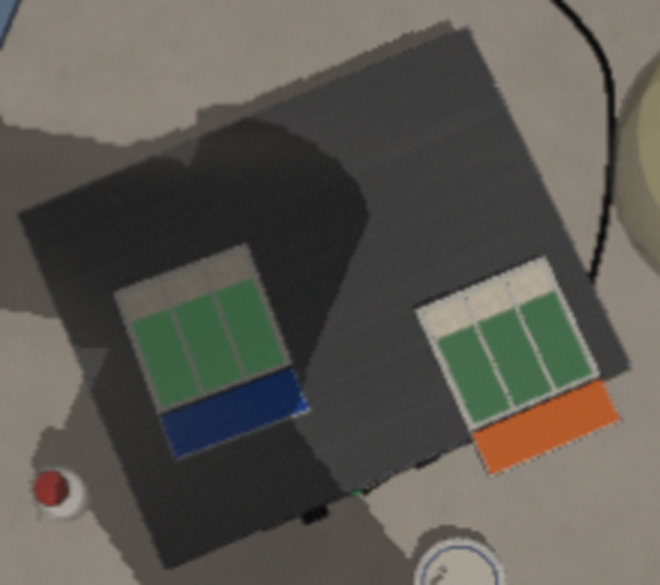

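The view is clear. The band is mostly out, the line runs from about (472,431) to (602,380), and the blue plate has not moved. I need an enlarged crop for a precise reading.

Run:
```python
import numpy as np,cv2
im=np.load("pics/t3.npy")
a=cv2.resize(im[145:230,310:410],None,fx=7,fy=7,interpolation=cv2.INTER_CUBIC)
a=np.clip(a*1.8,0,255).astype(np.uint8)
cv2.imwrite("pics/c3.png",a[:,:,::-1])
```

```text
(no output)
```

View pics/c3.png

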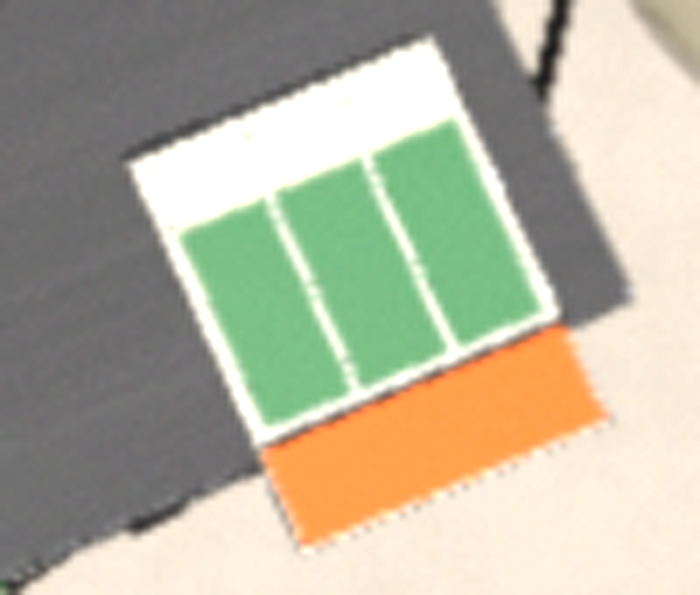

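Readings in the 7x crop: plate corners (130,163), (434,38), (608,416), (303,551); line (262,447) to (560,322); visible edge points (205,490), (262,466), (578,327), (630,298).

Run:
```python
from h import *
np.set_printoptions(precision=4,suppress=True)
# subpixel edge fit on t0 & t3: gradient along the front-edge normal, sampled away from plate and panel
W=w("top",cc([(167,569),(629,367),(468,28),(22,213)],190,65,3),.05)[:,:2]
wc=W.mean(0); th=.378
for it in range(3):
    R=np.array([[np.cos(th),-np.sin(th)],[np.sin(th),np.cos(th)]])
    pts=[]
    g=cv2.GaussianBlur(cv2.cvtColor(np.load("pics/top0.npy"),cv2.COLOR_RGB2GRAY).astype(np.float32),(0,0),.8)
    for y in np.arange(-.152,.01,.004):
        s=np.arange(-.137,-.113,.0005)
        P=np.c_[np.c_[s,0*s+y]@R.T+wc,0*s+.05]; q=px("top",P).astype(np.float32)
        v=cv2.remap(g,q[:,:1],q[:,1:],cv2.INTER_LINEAR).ravel(); d=np.gradient(v); i=np.argmax(-d)
        if -d[i]>2: pts.append((s[i],y))
    pts=np.array(pts); f=np.polyfit(pts[:,1],pts[:,0],1)
    r=pts[:,0]-np.polyval(f,pts[:,1]); k=abs(r-np.median(r))<.002; f=np.polyfit(pts[k,1],pts[k,0],1)
    print("edge fit",k.sum(),len(pts),f,"rms",r[k].std()); th-=np.arctan(f[0])
R=np.array([[np.cos(th),-np.sin(th)],[np.sin(th),np.cos(th)]]); print("edge yaw",th)
C=w("top",cc([(303,551),(608,416),(434,38),(130,163)],310,145,7),.058)[:,:2]
L=w("top",cc([(262,447),(560,322)],310,145,7),.058)[:,:2]
E_=w("top",cc([(205,490),(262,466),(578,327),(630,298)],310,145,7),.05)[:,:2]
o=wc+R@[f[1],0]
for n,P in(("C",C),("L",L),("E",E_)): print(n,((P-o)@R).tolist())
x=(C[2]-C[1])+(C[3]-C[0]);y=(C[0]-C[1])+(C[3]-C[2]);print("plate yaw",np.arctan2(x[1],x[0]),np.arctan2(-y[0],y[1]))
t=np.array([.4935,.1652]);print("push end rear", (t-o)@R-[.0095,0])
```

```text
edge fit 41 41 [-0.0262 -0.1277] rms 0.0008182528277680582
edge fit 41 41 [ 0.0023 -0.1275] rms 0.0008600155290990341
edge fit 40 41 [-0.0005 -0.1275] rms 0.0009148639064509655
edge yaw 0.4024287022531816
C [[-0.024465582530838068, -0.04311433286446942], [-0.025938289495561023, -0.13271155867863718], [0.0863032039314954, -0.136360046982018], [0.08936858244590834, -0.04661716011569757]]
L [[0.005070742653912275, -0.045306162565949805], [0.0021551365096154716, -0.13240300199418847]]
E [[0.0015848062787813433, -0.027843634202318526], [0.0010533988680227477, -0.04450409466357015], [-0.000519986720592098, -0.13847564661341036], [0.0007118762837374201, -0.15487056062883264]]
plate yaw 0.3708068469273598 0.3771297482767005
push end rear [ 0.091  -0.0837]
```

Run:
```python
from h import *
np.set_printoptions(precision=4,suppress=True)
W=w("top",cc([(167,569),(629,367),(468,28),(22,213)],190,65,3),.05)[:,:2]
wc=W.mean(0); th=.378; R=np.array([[np.cos(th),-np.sin(th)],[np.sin(th),np.cos(th)]])
def fit(im,axis,c,ts,z=.05):
    g=cv2.GaussianBlur(cv2.cvtColor(im,cv2.COLOR_RGB2GRAY).astype(np.float32),(0,0),.8); pts=[]
    for t in ts:
        s=np.arange(c-.012,c+.012,.0004); a=np.c_[s,0*s+t] if axis==0 else np.c_[0*s+t,s]
        q=px("top",np.c_[a@R.T+wc,0*s+z]).astype(np.float32)
        v=cv2.remap(g,q[:,:1],q[:,1:],cv2.INTER_LINEAR).ravel(); d=abs(np.gradient(v)); i=np.argmax(d); j=slice(max(i-4,0),i+5)
        pts.append((t,(s[j]*d[j]).sum()/d[j].sum()))
    p=np.array(pts); 
    for _ in range(4):
        f=np.polyfit(p[:,0],p[:,1],1); r=abs(p[:,1]-np.polyval(f,p[:,0])); p=p[r<=max(2.2*np.median(r),.0004)]
    yaw=th+(-f[0] if axis==0 else f[0])
    return f, round(yaw,4), len(p), r.mean().round(5)
A=np.load("pics/top0.npy");B=np.load("pics/t3.npy")
ar=np.arange
fr=np.r_[ar(-.152,-.035,.003),ar(.085,.152,.003)]
print("front0",fit(A,0,-.125,fr)); print("front0 right",fit(A,0,-.125,ar(-.152,-.035,.003)));print("front0 left",fit(A,0,-.125,ar(.085,.152,.003)))
print("back0",fit(A,0,.125,ar(-.15,.15,.004)))
print("right0",fit(A,1,-.16,ar(-.115,.115,.004))); print("left0",fit(A,1,.16,ar(-.115,.115,.004)))
# profile on right front, RGB-grey across edge
g=cv2.cvtColor(A,cv2.COLOR_RGB2GRAY)
for y in(-.14,-.1,-.06,.1,.14):
    s=ar(-.14,-.108,.002); q=px("top",np.c_[np.c_[s,0*s+y]@R.T+wc,0*s+.05]).astype(np.float32)
    print(y,cv2.remap(g,q[:,:1],q[:,1:],cv2.INTER_LINEAR).ravel())
# plate rear and front edge in image 3
print("rear3",fit(B,0,-.0385,ar(-.128,-.05,.003),.058),"front3",fit(B,0,-.152,ar(-.128,-.05,.003),.058))
```

```text
front0 (array([-0.0032, -0.1251]), np.float64(0.3812), 43, np.float64(0.00016))
front0 right (array([-0.0066, -0.1253]), np.float64(0.3846), 26, np.float64(0.00019))
front0 left (array([-0.0034, -0.1251]), np.float64(0.3814), 14, np.float64(0.00015))
back0 (array([-0.0031,  0.1351]), np.float64(0.3811), 57, np.float64(0.00034))
right0 (array([ 0.0035, -0.1591]), np.float64(0.3815), 35, np.float64(0.00018))
left0 (array([-0.0016,  0.1608]), np.float64(0.3764), 33, np.float64(0.00017))
-0.14 [124 123 124 124 125 126 125 115  82  61  57  58  58  59  58  57  56]
-0.1 [129 129 130 129 129 129 127 113  76  60  60  59  59  59  59  57  58]
-0.06 [128 127 128 127 126 126 126 112  69  59  60  59  59  59  59  58  58]
0.1 [73 73 73 72 73 73 71 63 43 37 36 36 36 36 36 35 34]
0.14 [74 75 73 75 76 74 73 62 38 36 36 36 36 36 36 37 35]
rear3 (array([ 0.0001, -0.0371]), np.float64(0.3779), 18, np.float64(0.00017)) front3 (array([ 0.0066, -0.1492]), np.float64(0.3714), 16, np.float64(0.00012))
```

```bash
cat > m.py <<'E'
from h import *
W=w("top",cc([(167,569),(629,367),(468,28),(22,213)],190,65,3),.05)[:,:2]
wc=W.mean(0); th=.381; R=np.array([[np.cos(th),-np.sin(th)],[np.sin(th),np.cos(th)]])
def line(B,c=-.121):
    r=B[:,:,0].astype(np.float32); p=[]
    for y in np.arange(-.128,-.052,.002):
        s=np.arange(c-.008,c+.008,.0003); q=px("top",np.c_[np.c_[s,0*s+y]@R.T+wc,0*s+.058]).astype(np.float32)
        v=cv2.remap(r,q[:,:1],q[:,1:],cv2.INTER_CUBIC).ravel(); i=np.argmin(v); j=slice(max(i-5,0),i+6); d=v[j].max()-v[j]
        p.append((y,(s[j]*d).sum()/d.sum()))
    p=np.array(p)
    for _ in range(4):
        f=np.polyfit(p[:,0],p[:,1],1); e=abs(p[:,1]-np.polyval(f,p[:,0])); p=p[e<=max(2.2*np.median(e),.0004)]
    print("line x at y=-.09:",np.polyval(f,-.09),"yaw",th-f[0],"n",len(p),"res",e.mean())
def edge(B,ys):
    g=cv2.cvtColor(B,cv2.COLOR_RGB2GRAY).astype(np.float32); p=[]
    for y in ys:
        s=np.arange(-.137,-.113,.0003); q=px("top",np.c_[np.c_[s,0*s+y]@R.T+wc,0*s+.05]).astype(np.float32)
        v=cv2.remap(g,q[:,:1],q[:,1:],cv2.INTER_LINEAR).ravel(); m=(v[:10].mean()+v[-10:].mean())/2
        p.append((y,s[np.argmax(v<m)]))
    p=np.array(p)
    for _ in range(4):
        f=np.polyfit(p[:,0],p[:,1],1); e=abs(p[:,1]-np.polyval(f,p[:,0])); p=p[e<=max(2.2*np.median(e),.0004)]
    print("edge x at y=-.09:",np.polyval(f,-.09),"yaw",th-f[0],"n",len(p),"res",e.mean())
E
python3 - <<'E'
from m import *
A=np.load("pics/top0.npy");ar=np.arange
edge(A,np.r_[ar(-.152,-.035,.003),ar(.085,.152,.003)]); edge(A,ar(-.152,-.035,.003))
line(np.load("pics/t3.npy"))
E
```

```text
edge x at y=-.09: -0.12495993673660129 yaw 0.38067142578902147 n 52 res 0.00013040069886231556
edge x at y=-.09: -0.12509331276240598 yaw 0.38642516060498827 n 30 res 0.00013085032120997432
line x at y=-.09: -0.11407999543379428 yaw 0.3839290355131447 n 25 res 0.00030287740230766776
```

```bash
sed -i 's/c-.008,c+.008/c-.0045,c+.0045/' m.py
python3 - <<'E'
from m import *
B=np.load("pics/t3.npy")
line(B,-.1205);line(B,-.122)
s=np.arange(-.16,-.026,.001);V=0
for y in np.arange(-.115,-.06,.005):
    q=px("top",np.c_[np.c_[s,0*s+y]@R.T+wc,0*s+.058]).astype(np.float32); V=V+cv2.remap(B.astype(np.float32),q[:,:1],q[:,1:],cv2.INTER_LINEAR)[:,0]/11
for a,v in zip(s,V.astype(int)):
    if a<-.144 or -.13<a<-.108 or a>-.045: print(round(a,3),v)
E
```

```text
line x at y=-.09: -0.11644159199949514 yaw 0.38077983687910416 n 32 res 1.6010740941935307e-05
line x at y=-.09: -0.12170275428390571 yaw 0.3757243204839465 n 39 res 0.00010135740910377358
-0.16 [154 146 135]
-0.159 [154 146 135]
-0.158 [154 146 135]
-0.157 [154 145 135]
-0.156 [154 145 135]
-0.155 [153 145 134]
-0.154 [153 143 132]
-0.153 [153 139 127]
-0.152 [164 135 116]
-0.151 [180 129  99]
-0.15 [189 115  75]
-0.149 [194 103  56]
-0.148 [195  99  49]
-0.147 [195  98  47]
-0.146 [195  98  47]
-0.145 [195  98  47]
-0.13 [195  98  47]
-0.129 [195  98  47]
-0.128 [195  98  47]
-0.127 [194  98  47]
-0.126 [192  97  47]
-0.125 [187  94  46]
-0.124 [170  88  46]
-0.123 [136  78  50]
-0.122 [111  81  67]
-0.121 [119 108  98]
-0.12 [140 138 128]
-0.119 [147 150 137]
-0.118 [134 146 128]
-0.117 [109 134 108]
-0.116 [ 90 124  93]
-0.115 [ 86 122  90]
-0.114 [ 84 122  89]
-0.113 [ 84 122  89]
-0.112 [ 83 121  88]
-0.111 [ 83 121  88]
-0.11 [ 83 121  88]
-0.109 [ 84 121  89]
-0.045 [189 179 162]
-0.044 [187 177 161]
-0.043 [184 175 160]
-0.042 [180 173 160]
-0.041 [177 171 159]
-0.04 [171 167 156]
-0.039 [162 159 149]
-0.038 [136 133 125]
-0.037 [101  99  94]
-0.036 [74 73 71]
-0.035 [57 56 56]
-0.034 [59 58 59]
-0.033 [65 65 65]
-0.032 [68 67 67]
-0.031 [68 67 68]
-0.03 [68 67 68]
-0.029 [68 68 68]
-0.028 [68 68 68]
-0.027 [69 68 68]
```

The line is 3.2 mm short of the edge, and its yaw is 0.376 against 0.381 to 0.386 for the edge. I'll retrace the path with a +0.4° twist and push 3.2 mm beyond the last end.

```bash
python3 -m crank '[{"dx":0.02,"dy":-0.03,"dz":0,"twist":0.4,"grip":-0.1},{"dx":0.04,"dy":-0.06,"dz":0,"twist":0.4,"grip":-0.1},{"dx":0.06,"dy":-0.09,"dz":0,"twist":0.4,"grip":-0.1},{"dx":0.08,"dy":-0.12,"dz":0,"twist":0.4,"grip":-0.1},{"dx":0.1,"dy":-0.15,"dz":0,"twist":0.4,"grip":-0.1}]'
python3 -m crank '[{"dx":0,"dy":-0.04,"dz":0,"twist":0,"grip":-0.1},{"dx":0,"dy":-0.08,"dz":0,"twist":0,"grip":-0.1},{"dx":0,"dy":-0.12,"dz":0,"twist":0,"grip":-0.1},{"dx":-0.005,"dy":-0.16,"dz":-0.01,"twist":0,"grip":-0.1},{"dx":-0.01,"dy":-0.19,"dz":-0.03,"twist":0,"grip":-0.1}]'
python3 -m crank '[{"dx":0,"dy":0,"dz":-0.02,"twist":0,"grip":-0.1},{"dx":0,"dy":0,"dz":-0.04,"twist":0,"grip":-0.1},{"dx":0,"dy":0,"dz":-0.06,"twist":0,"grip":-0.1},{"dx":0,"dy":0,"dz":-0.08,"twist":0,"grip":-0.1},{"dx":0,"dy":0,"dz":-0.09,"twist":0,"grip":-0.1}]'
python3 -m crank '[{"dx":0,"dy":0,"dz":-0.006,"twist":0,"grip":-0.1},{"dx":0,"dy":0,"dz":-0.012,"twist":0,"grip":-0.1},{"dx":0,"dy":0,"dz":-0.018,"twist":0,"grip":-0.1},{"dx":0,"dy":0,"dz":-0.024,"twist":0,"grip":-0.1},{"dx":0,"dy":0,"dz":-0.028,"twist":0,"grip":-0.1}]'
python3 -m crank '[{"dx":0,"dy":0,"dz":-0.001,"twist":0,"grip":-0.1},{"dx":0,"dy":0,"dz":-0.002,"twist":0,"grip":-0.1},{"dx":0,"dy":0,"dz":-0.002,"twist":0,"grip":-0.1},{"dx":0,"dy":0,"dz":-0.002,"twist":0,"grip":-0.1},{"dx":0,"dy":0,"dz":-0.002,"twist":0,"grip":-0.1}]'
```

```text
t: 7.43
eef_pos: [0.5338, 0.3655, 0.2034]
ee_rot: [3.141, 0.0, 0.382]
force: [1.1, -0.1, -0.1]
width: 0.0391
gripper_force: 0.0
t: 7.85
eef_pos: [0.524, 0.1746, 0.1755]
ee_rot: [-3.141, -0.004, 0.381]
force: [1.1, -0.1, -0.1]
width: 0.0396
gripper_force: 0.0
t: 8.27
eef_pos: [0.5221, 0.1758, 0.0813]
ee_rot: [3.141, 0.003, 0.381]
force: [0.3, 0.8, 0.1]
width: 0.0394
gripper_force: 0.0
t: 8.68
eef_pos: [0.5225, 0.177, 0.0554]
ee_rot: [-3.141, -0.001, 0.382]
force: [-0.6, 0.2, -0.7]
width: 0.0393
gripper_force: 0.0
t: 9.1
eef_pos: [0.5225, 0.1769, 0.0539]
ee_rot: [-3.141, -0.001, 0.382]
force: [-0.3, -0.2, 0.1]
width: 0.0397
gripper_force: 0.0
```

```bash
python3 -m crank '[{"dx":-0.006,"dy":-0.0024,"dz":0,"twist":0,"grip":-0.1},{"dx":-0.012,"dy":-0.0048,"dz":0,"twist":0,"grip":-0.1},{"dx":-0.018,"dy":-0.0072,"dz":0,"twist":0,"grip":-0.1},{"dx":-0.022,"dy":-0.0087,"dz":0,"twist":0,"grip":-0.1},{"dx":-0.0245,"dy":-0.0097,"dz":0,"twist":0,"grip":-0.1}]'
python3 -m crank '[{"dx":-0.0018,"dy":-0.0007,"dz":0,"twist":0,"grip":-0.1},{"dx":-0.0034,"dy":-0.0014,"dz":0,"twist":0,"grip":-0.1},{"dx":-0.0048,"dy":-0.002,"dz":0,"twist":0,"grip":-0.1},{"dx":-0.0058,"dy":-0.0024,"dz":0,"twist":0,"grip":-0.1},{"dx":-0.0064,"dy":-0.0026,"dz":0,"twist":0,"grip":-0.1}]'
python3 -m crank '[{"dx":0,"dy":0,"dz":0,"twist":0,"grip":-0.1},{"dx":0,"dy":0,"dz":0,"twist":0,"grip":-0.1},{"dx":0.002,"dy":0.0008,"dz":0,"twist":0,"grip":-0.1},{"dx":0.006,"dy":0.0024,"dz":0,"twist":0,"grip":-0.1},{"dx":0.012,"dy":0.0048,"dz":0,"twist":0,"grip":-0.1}]'
python3 -m crank '[{"dx":0.0093,"dy":0.0037,"dz":0,"twist":0,"grip":-0.1},{"dx":0.0186,"dy":0.0074,"dz":0.01,"twist":0,"grip":-0.1},{"dx":0.0186,"dy":0.0074,"dz":0.04,"twist":0,"grip":-0.1},{"dx":0.0186,"dy":0.0074,"dz":0.08,"twist":0,"grip":-0.1},{"dx":0.0186,"dy":0.0074,"dz":0.12,"twist":0,"grip":-0.1}]'
python3 -m crank '[{"dx":0.005,"dy":0.035,"dz":0.02,"twist":0,"grip":-0.1},{"dx":0.01,"dy":0.07,"dz":0.03,"twist":0,"grip":-0.1},{"dx":0.01,"dy":0.11,"dz":0.03,"twist":0,"grip":-0.1},{"dx":0.01,"dy":0.15,"dz":0.03,"twist":0,"grip":-0.1},{"dx":0.01,"dy":0.19,"dz":0.03,"twist":0,"grip":-0.1}]'
python3 -m crank '[{"dx":-0.02,"dy":0.03,"dz":0,"twist":0,"grip":-0.1},{"dx":-0.04,"dy":0.06,"dz":0,"twist":0,"grip":-0.1},{"dx":-0.06,"dy":0.09,"dz":0,"twist":0,"grip":-0.1},{"dx":-0.08,"dy":0.12,"dz":0,"twist":0,"grip":-0.1},{"dx":-0.1,"dy":0.15,"dz":0,"twist":0,"grip":-0.1}]'
python3 - <<'E'
from m import *
shot("top","t4",(190,65,410,260),3); B=np.load("pics/t4.npy"); line(B,-.125); line(B,-.1242)
edge(np.load("pics/top0.npy"),np.arange(-.152,-.035,.003)); print(arm.get_state()["t"])
a=cv2.resize(B[145:230,310:410],None,fx=7,fy=7,interpolation=cv2.INTER_CUBIC)
cv2.imwrite("pics/c4.png",np.clip(a*1.3,0,255).astype(np.uint8)[:,:,::-1])
E
```

```text
t: 9.52
eef_pos: [0.4969, 0.1666, 0.0537]
ee_rot: [-3.142, 0.0, 0.382]
force: [0.3, -0.7, 0.1]
width: 0.0397
gripper_force: 0.0
t: 9.93
eef_pos: [0.4917, 0.1647, 0.0537]
ee_rot: [-3.141, -0.001, 0.382]
force: [1.0, 1.1, -0.3]
width: 0.0392
gripper_force: 0.5
t: 10.35
eef_pos: [0.5034, 0.1691, 0.0535]
ee_rot: [3.141, 0.001, 0.382]
force: [0.7, 0.6, 0.3]
width: 0.0394
gripper_force: 0.0
t: 10.77
eef_pos: [0.5222, 0.1764, 0.1741]
ee_rot: [3.141, 0.003, 0.381]
force: [1.6, 1.5, -0.0]
width: 0.0395
gripper_force: 0.0
t: 11.18
eef_pos: [0.5327, 0.3687, 0.2041]
ee_rot: [-3.141, -0.001, 0.381]
force: [1.6, 0.3, -0.4]
width: 0.0391
gripper_force: 0.0
t: 11.6
eef_pos: [0.4315, 0.5185, 0.2033]
ee_rot: [3.141, 0.0, 0.382]
force: [0.9, 0.5, -0.2]
width: 0.0392
gripper_force: 0.0
line x at y=-.09: -0.12293908021735475 yaw 0.3826413157504661 n 39 res 8.710881228034724e-05
line x at y=-.09: -0.12293408329230812 yaw 0.3826968783975932 n 39 res 8.522380819293886e-05
edge x at y=-.09: -0.12509331276240598 yaw 0.38642516060498827 n 30 res 0.00013085032120997432
11.65
```

View pics/c4.png

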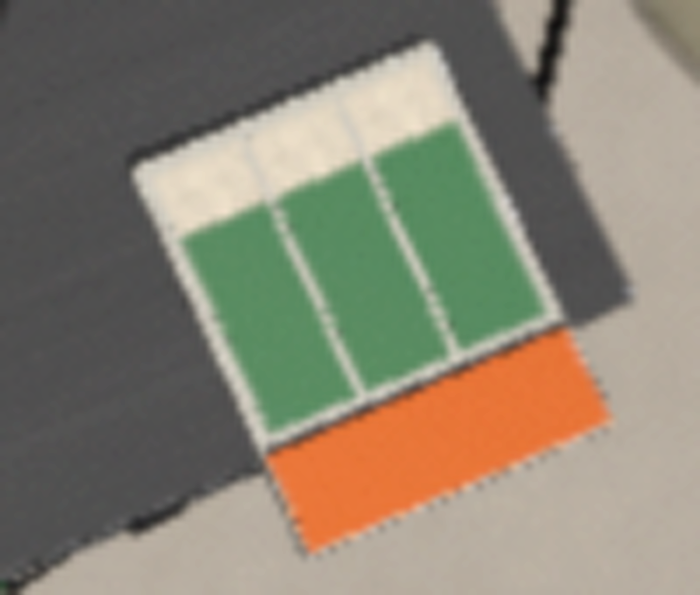

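The band is almost fully out and square, with yaw 0.383. The line runs from (266,449) to (564,324) and is still about 2.1 mm short, so I'll make one more small push.

```bash
python3 -m crank '[{"dx":0.02,"dy":-0.03,"dz":0,"twist":0,"grip":-0.1},{"dx":0.04,"dy":-0.06,"dz":0,"twist":0,"grip":-0.1},{"dx":0.06,"dy":-0.09,"dz":0,"twist":0,"grip":-0.1},{"dx":0.08,"dy":-0.12,"dz":0,"twist":0,"grip":-0.1},{"dx":0.1,"dy":-0.15,"dz":0,"twist":0,"grip":-0.1}]' >/dev/null
python3 -m crank '[{"dx":0,"dy":-0.04,"dz":0,"twist":0,"grip":-0.1},{"dx":0,"dy":-0.08,"dz":0,"twist":0,"grip":-0.1},{"dx":0,"dy":-0.12,"dz":0,"twist":0,"grip":-0.1},{"dx":-0.005,"dy":-0.16,"dz":-0.01,"twist":0,"grip":-0.1},{"dx":-0.01,"dy":-0.19,"dz":-0.03,"twist":0,"grip":-0.1}]' >/dev/null
python3 -m crank '[{"dx":0,"dy":0,"dz":-0.02,"twist":0,"grip":-0.1},{"dx":0,"dy":0,"dz":-0.04,"twist":0,"grip":-0.1},{"dx":0,"dy":0,"dz":-0.06,"twist":0,"grip":-0.1},{"dx":0,"dy":0,"dz":-0.08,"twist":0,"grip":-0.1},{"dx":0,"dy":0,"dz":-0.09,"twist":0,"grip":-0.1}]' >/dev/null
python3 -m crank '[{"dx":0,"dy":0,"dz":-0.006,"twist":0,"grip":-0.1},{"dx":0,"dy":0,"dz":-0.012,"twist":0,"grip":-0.1},{"dx":0,"dy":0,"dz":-0.018,"twist":0,"grip":-0.1},{"dx":0,"dy":0,"dz":-0.024,"twist":0,"grip":-0.1},{"dx":0,"dy":0,"dz":-0.028,"twist":0,"grip":-0.1}]'
python3 -m crank '[{"dx":0,"dy":0,"dz":-0.001,"twist":0,"grip":-0.1},{"dx":0,"dy":0,"dz":-0.002,"twist":0,"grip":-0.1},{"dx":0,"dy":0,"dz":-0.002,"twist":0,"grip":-0.1},{"dx":0,"dy":0,"dz":-0.002,"twist":0,"grip":-0.1},{"dx":0,"dy":0,"dz":-0.002,"twist":0,"grip":-0.1}]'
```

```text
t: 13.32
eef_pos: [0.5222, 0.1768, 0.0554]
ee_rot: [-3.141, -0.001, 0.382]
force: [0.9, -0.7, -0.5]
width: 0.0399
gripper_force: 0.0
t: 13.73
eef_pos: [0.5222, 0.1768, 0.0539]
ee_rot: [-3.141, -0.001, 0.382]
force: [-0.0, 0.8, -0.6]
width: 0.0395
gripper_force: 0.0
```

```bash
python3 -m crank '[{"dx":-0.006,"dy":-0.0024,"dz":0,"twist":0,"grip":-0.1},{"dx":-0.012,"dy":-0.0048,"dz":0,"twist":0,"grip":-0.1},{"dx":-0.018,"dy":-0.0072,"dz":0,"twist":0,"grip":-0.1},{"dx":-0.023,"dy":-0.0092,"dz":0,"twist":0,"grip":-0.1},{"dx":-0.0262,"dy":-0.0104,"dz":0,"twist":0,"grip":-0.1}]'
python3 -m crank '[{"dx":-0.0018,"dy":-0.0007,"dz":0,"twist":0,"grip":-0.1},{"dx":-0.0034,"dy":-0.0014,"dz":0,"twist":0,"grip":-0.1},{"dx":-0.0048,"dy":-0.002,"dz":0,"twist":0,"grip":-0.1},{"dx":-0.0058,"dy":-0.0024,"dz":0,"twist":0,"grip":-0.1},{"dx":-0.0064,"dy":-0.0026,"dz":0,"twist":0,"grip":-0.1}]'
python3 -m crank '[{"dx":0,"dy":0,"dz":0,"twist":0,"grip":-0.1},{"dx":0,"dy":0,"dz":0,"twist":0,"grip":-0.1},{"dx":0.002,"dy":0.0008,"dz":0,"twist":0,"grip":-0.1},{"dx":0.006,"dy":0.0024,"dz":0,"twist":0,"grip":-0.1},{"dx":0.012,"dy":0.0048,"dz":0,"twist":0,"grip":-0.1}]'
python3 -m crank '[{"dx":0.0093,"dy":0.0037,"dz":0,"twist":0,"grip":-0.1},{"dx":0.0186,"dy":0.0074,"dz":0.01,"twist":0,"grip":-0.1},{"dx":0.0186,"dy":0.0074,"dz":0.04,"twist":0,"grip":-0.1},{"dx":0.0186,"dy":0.0074,"dz":0.08,"twist":0,"grip":-0.1},{"dx":0.0186,"dy":0.0074,"dz":0.12,"twist":0,"grip":-0.1}]' >/dev/null
python3 -m crank '[{"dx":0.005,"dy":0.035,"dz":0.02,"twist":0,"grip":-0.1},{"dx":0.01,"dy":0.07,"dz":0.03,"twist":0,"grip":-0.1},{"dx":0.01,"dy":0.11,"dz":0.03,"twist":0,"grip":-0.1},{"dx":0.01,"dy":0.15,"dz":0.03,"twist":0,"grip":-0.1},{"dx":0.01,"dy":0.19,"dz":0.03,"twist":0,"grip":-0.1}]' >/dev/null
python3 -m crank '[{"dx":-0.02,"dy":0.03,"dz":0,"twist":0,"grip":-0.1},{"dx":-0.04,"dy":0.06,"dz":0,"twist":0,"grip":-0.1},{"dx":-0.06,"dy":0.09,"dz":0,"twist":0,"grip":-0.1},{"dx":-0.08,"dy":0.12,"dz":0,"twist":0,"grip":-0.1},{"dx":-0.1,"dy":0.15,"dz":0,"twist":0,"grip":-0.1}]' >/dev/null
python3 - <<'E'
from m import *
shot("top","t5",(190,65,410,260),3); B=np.load("pics/t5.npy"); line(B,-.125); print(arm.get_state()["t"])
E
```

```text
t: 14.15
eef_pos: [0.4948, 0.1658, 0.0537]
ee_rot: [-3.142, 0.0, 0.382]
force: [-0.2, 0.4, -1.0]
width: 0.0394
gripper_force: 0.0
t: 14.57
eef_pos: [0.4898, 0.1639, 0.0537]
ee_rot: [-3.141, -0.001, 0.382]
force: [0.9, 0.1, -0.0]
width: 0.0393
gripper_force: 0.6
t: 14.98
eef_pos: [0.5014, 0.1683, 0.0535]
ee_rot: [3.141, 0.001, 0.382]
force: [0.3, -0.4, -0.1]
width: 0.0394
gripper_force: 0.0
line x at y=-.09: -0.12496787675152729 yaw 0.3841692324365799 n 30 res 8.409673047473735e-05
16.2833
```

View pics/t5.png

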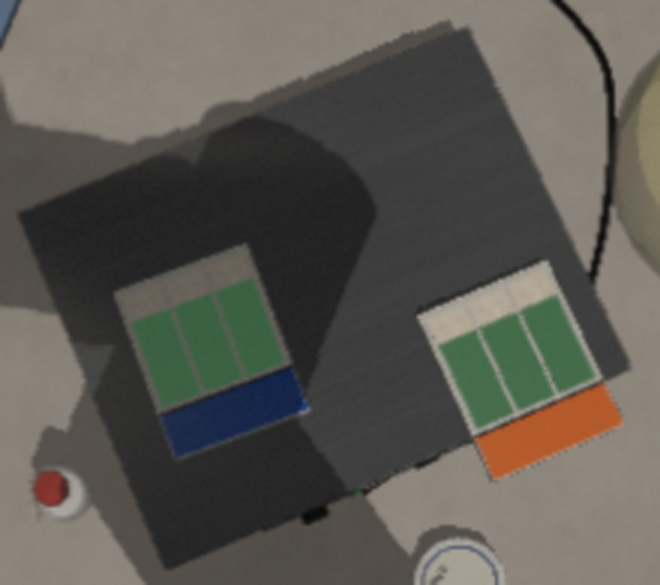

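The line now lies at x = -0.1250 m, the same as the edge, and its yaw of 0.384 is square to it. The picture shows the whole band out at (550,430), and the blue plate (210,350), bottle (55,490) and dish (458,565) are where they were. The arm is clear, so I'm handing in.

```bash
python3 -c "
from station import arm
print(arm.job_done())"
```

```text
the job is handed in; nothing more can be done
None
```

I pushed the orange-banded carrier until its whole band stuck out past the warmer's front edge, with the black line over the edge (within about 0.2 mm by camera) and square to it; the blue carrier, dish and bottle were not disturbed, and I handed the job in at about 16 s.

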